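Hook the shelf bracket into the slotted upright

ROBOT

A 6-joint arm with a two-finger parallel gripper is mounted at the origin on the work surface. World frame = base frame: x ahead of the robot, y to its left, z up, the work surface at z = 0. Lengths are in mm, angles in degrees, forces in N, time in s.
With the tool pointing down it reaches from about 275 to 825 mm from the base axis. Payload 4.9 kg.
Tool frame: the origin (TCP) lies on the centre line of the jaws, within the pads' length; the fingertips stand 17 mm ahead of it and the grasp point (between the pads) lies 2 mm behind it; z points along the fingers, y is the line along which they close (so a half turn about z gives the same grasp; the last joint's range is limited). The gripper opens to 85 mm and grips with 20 to 120 N. Pads are 22 mm wide; open, the fingers measure 114 mm over their backs; the gripper's body (76 mm by 85 mm) begins 54 mm behind the grasp point. The pads swing forward as they close: fully open they stand 13 mm farther back than shut.
Start: joints at [-74.782, 18.69, -11.035, 60.275, 0, 82.311], TCP at [214.092, -506.639, 215.681] pointing down, gripper open.
Joint ranges: [-152.03, 152.03], [-55.5, 102.48], [-74.3, 77.21], [-110.64, 120.58], [-84.22, 78.4], [-180, 180]. Speed limits (degrees/s): [147.25, 147.25, 180, 180, 180, 180].

INTERFACE

Orientations are given as [roll, pitch, yaw] about the fixed x, y, z axes, in that order (R = Rz(yaw) Ry(pitch) Rx(roll)).
In Python, from cell import * gives the robot as it stands.
- The arm moves only by the tool drive_tool, never from a script. Its arguments are lists of equal length, an entry for each row: "rotation": the turn, a rotation vector about the tool's x, y, z in degrees, a list of three; "xyz": the shift along the tool's x, y, z in units of 50 mm (1.0 is 50 mm), a list of three; "hand": the opening, from 0 (shut) to 1 (fully open). In form: {"rotation": [[ax, ay, az], ...], "xyz": [[tx, ty, tz], ...], "hand": [hand, ...]}. A call has 1 to 8 rows; each row shifts and turns the commanded pose from where the row before left it, along the tool's axes as they then stand; what a row does not reach is not made up. A row lasts 1/8 s, in which the tool goes at most 62.5 mm and 10.7 degrees, less where a joint would pass 70% of its speed; a pose out of reach is approached as far as the arm can. A call is refused whole if a number of a shift passes 1 or a number of a turn 10.7, either way. A call with a gripper value outside its range is refused whole. The fingers move at their own pace and stop on an object; the grip force is fixed at half the most. Time passes only in rows, so rows that do not move let the fingers close. It gives the time, the measured TCP pose, the force, the opening and the grip force at its end, in the units of the state.
- sense(): the state, without advancing time (a new reading comes with each control period).
- snapshot(name): name is "scene" or "top" or "wrist"; returns (picture, depth): 420x560x3 uint8, red, green, blue; 420x560 float32, mm along the optical axis (not along the pixel's ray), 0 where there is no reading.
- camera_params(name): a dict with "mtx" (3x3 intrinsics, pixels), "R" (3x3) and "t" (3): a world point X has camera coordinates R X + t. Camera axes: x right, y down, z forward; pixel columns grow to the right and rows downward; lengths in mm; the calibration is good to about 2 mm. A picture is of the moment at which its call begins: read the wrist's pose just before it. camera_params takes no time and is no camera call; for the wrist camera it gives the pose at the moment of the call.
- close_job(): hands the job in; it is judged then, once.
Trained networks look in the newest picture that a camera, given by its name, has taken for a name from the list of things; names that differ only in an ending like _2 or _b are one class to them, and where a whole thing is asked for, a point or a joint stands for the part that bears it (a point fixed in the world has none). Each returns a list of dicts, best first, with "confidence" (0 to 1); they miss things now and then, are a little off and sometimes report something else, mostly with a low value. They report only what shows in the picture. A call takes as long as a camera call. They do not tell look-alikes from the thing itself.
- regions_of(camera, target): "pixels" (420x560 bool, what is visible of it).
- landmark_of(camera, target): "centre" ([x, y, z] in mm, in world coordinates, good to about 4 mm: a listed point, or the origin of a listed thing).
The state is a dict: "t": time; "joint_positions": joint angles; "qd": joint speeds; "effort": joint torques, N m; "ee_pos": TCP position; "tool_rot": TCP orientation; "force": force on the tool from outside, world axes, zero at the start; "wrist_torque": the same for the moment, N m; "finger_gap": opening from 0.0 (shut) to 1.0 (fully open); "gripper_force": force on a finger pad.
Only numpy, scipy, OpenCV 4.12 (cv2) and the standard library are available. Lean on these libraries where they do the work, as an engineer would, in place of code of your own. Each camera call takes 0.05 s, during which the arm holds its last target. There are 200 camera calls.

TASK

Take the longer of the two steel shelf brackets and fit it to the slotted upright: put its four hook tabs into the top two rows of slots, back plate against the upright, then press it firmly down past the spring catch until the hooks are fully home. Feel your way in and down without forcing anything (a push of about 15 N is plenty), then let go, leaving the bracket hanging level and the other things on the table where they are.

Things in the scene. Friction and masses are not known exactly. Their poses are not given: they have to be found in the camera images.
- long_bracket: Loose steel bracket to fit, 0.3-0.6 kg, standing on its underside. Origin: middle of the back plate's lower edge, on its rear surface; z up, x out of the rear (towards the upright when fitted). Back plate 44 wide (y), 60 high, 4 thick. A box arm 24 wide, 34 high (z 0 to 34) runs to x = -170, with a 4 thick upturned end up to z 46. Centre of mass near x = -60. Grip the arm across y.
- tabs (a point): On the long bracket's rear plate surface, 32 mm above its origin, amid the four hook tabs. Tabs (bracket frame, mm): 5 wide, at y = +16 and -16, sticking out to x = 10.5; necks 8 high, at z 12-20 and z 44-52; each ends in a lip (x 5.5 to 10.5) hanging 8 below the neck, down to z 4 and z 36. Axes as the bracket's.
- short_bracket: The other bracket, a bystander: same back plate, tabs, origin and axes, but its arm is only 100 mm long. The two brackets lie left and right, in either order.
- upright: Fixed steel channel, 72 wide (y), 200 high, on a 130 x 130 x 8 foot. Origin: centre of the foot's underside, z up. In its front is clamped a strip: 4 thick, 52 wide, face at x = -20 looking along -x, slots 7.6 wide, 19 high at y = +16, -16; lower edges of its top two rows nominally at z = 142, 174 (three rows below, 32 apart). The strip sits up to 3 off sideways and 8 up or down: not reported.
- seat (a point): Fixed point on the face plane, 130 mm above the table: the long bracket's origin when home, if the strip sits at its nominal place (home shifts with the strip: feel or look for it). Axes as the upright's, x into the face. Tabs enter along x with the bracket 8 to 11 mm above home, until the plate meets the face. Hanging home, the plate may be up to 3 mm off the face.
- flag (a joint): Small sprung tell-tale behind the strip, under the top row: 0 m at rest; the upper lips push it down (about 1 N) over their last 4 mm. It reads about 0.004 m when the hooks are fully home. Before that, a spring roller (5 mm radius) behind the strip under row 142 resists the lower lips: about 8 to 15 N down gets them past it; 3 mm later the necks hit a hard stop on the slots' lower edges.
- tumbler: Mint insulated tumbler with a handle, 80 mm across, 146 high, bystander. Origin: centre of its underside.
- pot: Terracotta pot, 90 mm across, 80 high, bystander. Origin: centre of its underside.
- jar: Glass jar, 64 mm across, 90 high, bystander. Origin: centre of its underside.
There are look-alikes about, which are no part of the job. Several things look just like the upright: the one meant starts nearest to the robot's base. What is shaped like the long_bracket but yellow is not meant.

How it is judged (in metres and radians):
On the way:
1. the tabs are in the top slots with the plate at the face, the hooks not yet down (x of long_bracket in the frame of seat between -0.006 and 0.002 m and y of long_bracket in the frame of seat between -0.007 and 0.007 m and z of long_bracket in the frame of seat between -0.002 and 0.021 m and value of joint flag below 0.0015 m), for 0.04 s.
At the end, for the whole second after the job is handed in: The long bracket hangs in the top two slot rows, released and at rest: flag down over 2.5 mm (hooks home within 1.5 mm); its origin within 7 mm sideways and 11 mm in height of seat (strip play included), 4 mm before to 2 mm behind it; upright and square within 0.08 rad (value of joint flag above 0.0025 m and x of long_bracket in the frame of seat between -0.004 and 0.002 m and y of long_bracket in the frame of seat between -0.007 and 0.007 m and z of long_bracket in the frame of seat between -0.011 and 0.011 m and angle between long_bracket's own z axis and vertical below 0.08 rad and angle between the x axis of long_bracket and the x axis of seat, either way round below 0.08 rad and linear speed of long_bracket below 0.02 m/s); the robot touches nothing.
It fails at once if the contact forces on the upright add up to more than 90 N (contact force between anything else and upright above 90 N).
It fails at once if the short bracket is shifted by more than 20 mm (distance of short_bracket from where it was at the start of the episode above 0.02 m).
It fails at once if the tumbler is shifted by more than 20 mm (distance of tumbler from where it was at the start of the episode above 0.02 m).
It fails at once if the pot is shifted by more than 20 mm (distance of pot from where it was at the start of the episode above 0.02 m).
It fails at once if the jar is shifted by more than 20 mm (distance of jar from where it was at the start of the episode above 0.02 m).
It also fails if it takes over 72 s, if anything falls off the work surface, if the arm or the gripper's body presses on something with over 40 N, if the wrist force passes 120 N, or if a joint passes its speed limit or range.

## Working session

There is one attempt and no reset: what is moved stays moved. The work goes in short steps, Python scripts to look and compute and a tool call to move; the robot and the scene stay as the last step left them, time stands still between calls to the robot, and variables do not carry over. Pictures are saved under pics/ and viewed, at most 10 in all, crops included, and the job is handed in when it is done.

Besides the shell and the picture viewer there is one more tool, called after ">>>" by a JSON object that holds its "api" and its "payload", one argument or row to a line. drive_tool: Moves the arm, as the interface text tells. Its arguments: {"type":"object","properties":{"rotation":{"type":"array"},"xyz":{"type":"array"},"hand":{"type":"array"}},"required":["rotation","xyz","hand"]}

```bash
mkdir -p pics; ls; cat > h.py <<'E'
from cell import *
import numpy as np, cv2
def snap(n,f):
    p,d=snapshot(n); cv2.imwrite('pics/'+f,cv2.cvtColor(p,cv2.COLOR_RGB2BGR)); np.save('pics/'+f[:-4]+'.npy',d); return p,d
def world(n,d,us,vs,c=None):
    c=c or camera_params(n); K=np.array(c['mtx']);R=np.array(c['R']);t=np.array(c['t'])
    z=d[vs,us]; P=np.stack([(us-K[0,2])/K[0,0]*z,(vs-K[1,2])/K[1,1]*z,z],-1)
    return (P-t)@R
def proj(n,X):
    c=camera_params(n); q=np.array(c['mtx'])@(np.array(c['R'])@np.array(X,float)+np.array(c['t'])); return q[:2]/q[2]
E
python3 - <<'E'
from h import *
s=sense(); print({k:np.round(v,2) for k,v in s.items()})
a,_=snap('scene','s0.png'); b,_=snap('top','t0.png')
for cam in ('scene','top'):
    for n in ('long_bracket','short_bracket','upright','tabs','seat','tumbler','pot','jar'):
        for r in landmark_of(cam,n): print(cam,n,round(r['confidence'],2),np.round(r['centre'],1),np.round(proj(cam,r['centre'])))
print(sense()['t'])
E
```

```text
pics
{'t': np.float64(0.0), 'joint_positions': array([-74.78,  18.73, -11.09,  60.27,  -0.  ,  82.31]), 'qd': array([-0.02, -0.04, -0.07,  0.07, -0.02,  0.03]), 'effort': array([-0.000e+00, -4.434e+01,  2.624e+01,  2.000e-02, -0.000e+00,
       -0.000e+00]), 'ee_pos': array([ 213.93, -506.02,  214.9 ]), 'tool_rot': array([-1.799e+02, -1.000e-02,  2.291e+01]), 'force': array([-0.05, -0.7 , -0.3 ]), 'wrist_torque': array([ 0.01,  0.02, -0.  ]), 'gripper_force': np.float64(0.0), 'finger_gap': np.float64(1.0)}
scene long_bracket 0.69 [ 561.4 -260.4   -2.4] [198. 268.]
scene long_bracket 0.59 [ 3.723e+02 -9.540e+01 -2.000e-01] [207. 217.]
scene short_bracket 0.71 [547.1 253.8   2.9] [311. 201.]
scene upright 0.95 [773.7 196.1  -0.9] [346. 239.]
scene upright 0.86 [856.7 -40.1  -0.9] [313. 287.]
scene upright 0.65 [654.  -22.    3.6] [274. 249.]
scene upright 0.57 [545.  255.3   2.8] [311. 200.]
scene tabs 0.81 [374.7 -96.3  34.1] [206. 210.]
scene tabs 0.75 [ 560.5 -260.7   33.7] [197. 260.]
scene seat 0.81 [833.6 -42.3 126.6] [310. 253.]
scene seat 0.78 [636.  -27.8 131.9] [269. 216.]
sc
[... 284 characters left out ...]
90e+02 -7.000e-01] [218. 308.]
top long_bracket 0.7 [ 561.6 -256.9    0.7] [352. 230.]
top long_bracket 0.6 [370.6 -88.2  -1.3] [298. 291.]
top short_bracket 0.78 [543.6 254.1  -1.1] [190. 234.]
top upright 0.8 [855.3 -37.6  -3.8] [284. 141.]
top upright 0.74 [655.8 -27.   -2.3] [280. 200.]
top upright 0.74 [774.4 198.3  -2.1] [211. 163.]
top tabs 0.73 [367.4 -96.6  33.5] [302. 292.]
top tabs 0.65 [ 564.2 -257.1   31.9] [354. 228.]
top seat 0.97 [836.2 -37.2 129.6] [285. 132.]
top seat 0.87 [756.1 193.7 125. ] [207. 157.]
top tumbler 0.79 [5.505e+02 4.545e+02 2.000e-01] [126. 230.]
top pot 0.59 [ 564.8 -475.6    3.3] [421. 230.]
top jar 0.88 [ 7.308e+02 -3.096e+02 -1.000e-01] [367. 179.]
0.9
```

View pics/s0.png

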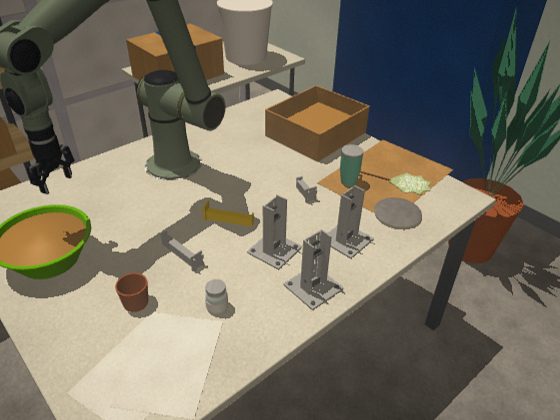

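View pics/t0.png

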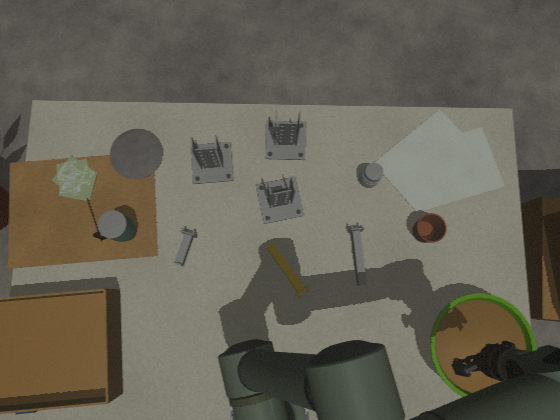

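```bash
python3 - <<'E'
from h import *
s=sense()
c=camera_params('wrist'); R=np.array(c['R']);t=np.array(c['t'])
from scipy.spatial.transform import Rotation as Ro
T=Ro.from_euler('xyz',s['tool_rot'],degrees=True).as_matrix()
print('cam in tool', np.round(T.T@(-R.T@t-s['ee_pos']),1)); print('cam axes in tool(cols)',np.round(T.T@R.T,3)); print(c['mtx'])
d=np.load('pics/t0.npy'); im=cv2.imread('pics/t0.png')
def cloud(cam,x0,x1,y0,y1,d):
    vv,uu=np.mgrid[0:420,0:560]; uu=uu.ravel();vv=vv.ravel()
    P=world(cam,d,uu,vv); m=(d[vv,uu]>0)&(P[:,0]>x0)&(P[:,0]<x1)&(P[:,1]>y0)&(P[:,1]<y1); return P[m]
# bracket
P=cloud('top',370,590,-310,-220,d)
for lo,hi in((20,42),(42,80)):
    q=P[(P[:,2]>lo)&(P[:,2]<hi)]; print(lo,len(q),np.round(q.mean(0),1), cv2.minAreaRect(q[:,:2].astype(np.float32)), np.round(np.median(q[:,2]),1))
P=cloud('top',540,780,-140,90,d)
for lo,hi in((4,14),(100,195),(195,215)):
    q=P[(P[:,2]>lo)&(P[:,2]<hi)]; print(lo,len(q),np.round(q.mean(0),1), cv2.minAreaRect(q[:,:2].astype(np.float32)), np.round(np.median(q[:,2]),1))
a=cv2.resize(im[165:300,235:385],None,fx=4,fy=4,interpolation=cv2.INTER_CUBIC)
cv2.imwrite('pics/c0.png',a)
E
```

```text
cam in tool [  67.9    0.2 -158.3]
cam axes in tool(cols) [[ 0.    -0.963 -0.271]
 [ 1.     0.001 -0.001]
 [ 0.001 -0.271  0.963]]
[[329.0925305    0.         284.10058671]
 [  0.         329.0925305  211.73027586]
 [  0.           0.           1.        ]]
20 477 [ 477.5 -268.6   33.9] ((481.4464111328125, -273.57037353515625), (179.83265686035156, 43.490272521972656), 8.95565414428711) 34.3
42 58 [ 525.9 -263.7   53.7] ((480.62725830078125, -265.5372314453125), (177.9502410888672, 43.77820587158203), 3.5645620822906494) 52.5
4 1549 [652.3 -27.1   7.8] ((660.1981201171875, -25.013015747070312), (229.49684143066406, 238.7352294921875), 89.76296997070312) 7.4
100 256 [644.9 -27.9 149.8] ((652.671142578125, -24.034164428710938), (41.442962646484375, 71.7716064453125), 18.217283248901367) 150.4
195 68 [649.9 -25.4 199.9] ((655.3245849609375, -24.566177368164062), (40.19132614135742, 72.20462799072266), 13.319684028625488) 199.5
```

View pics/c0.png

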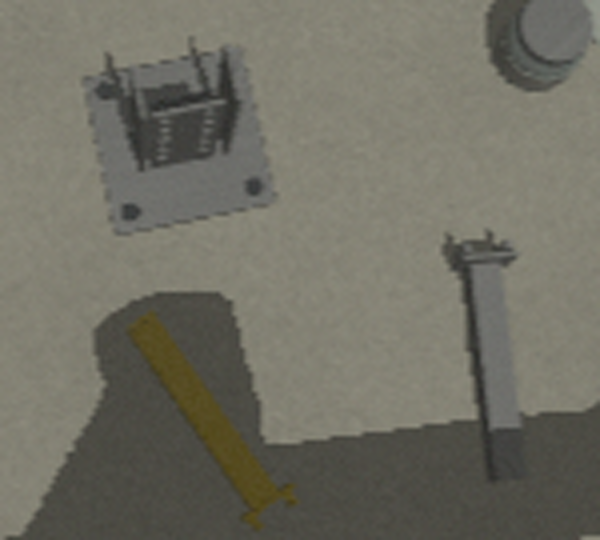

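Candidates, uprights: top pixels (280,200), (211,163) and (284,141). The one at (280,200), about 654 mm from the base, is nearest, so it is the one meant. Brackets: the grey long one has its tabs at (355,228), the yellow look-alike is at (285,268), and the short one is at (185,245). The crop confirms grey and long at right, and the front upright with its slotted face towards the robot. Next I look at the slots with the wrist camera.

```bash
cat >> h.py <<'E'
from scipy.spatial.transform import Rotation as Ro
def pose():
    s=sense(); return np.array(s['ee_pos']),Ro.from_euler('xyz',s['tool_rot'],degrees=True)
def tgt(yaw,tilt=0): return Ro.from_euler('z',yaw,degrees=True)*Ro.from_euler('x',180,degrees=True)*Ro.from_euler('y',tilt,degrees=True)
def plan(legs):
    """legs: (pos, Rot, n rows); prints tool-frame rows"""
    p,R=pose()
    for p1,R1,n in legs:
        p1=np.array(p1,float); rv=np.round((R.inv()*R1).as_rotvec(degrees=True)/n,2); step=(p1-p)/n; X=[]
        for i in range(n):
            X.append(np.round(R.inv().apply(step)/50,3).tolist()); R=R*Ro.from_rotvec(rv,degrees=True)
        print('rot',rv.tolist(),'n',n); print(X); p=p1
def rep():
    s=sense(); print({k:np.round(s[k],2).tolist() for k in('t','ee_pos','tool_rot','force','wrist_torque','finger_gap','gripper_force')})
E
python3 - <<'E'
from h import *
plan([((575,-42,290),tgt(192),16),((575,-42,255),tgt(192,-30),3)])
d=np.load('pics/t0.npy'); vv,uu=np.mgrid[0:420,0:560]; uu=uu.ravel();vv=vv.ravel(); P=world('top',d,uu,vv)
m=(P[:,0]>370)&(P[:,0]<550)&(abs(P[:,1]+266)<35)&(P[:,2]>28)&(P[:,2]<40); q=P[m]
v=np.linalg.svd(q[:,:2]-q[:,:2].mean(0))[2][0]; print(len(q),q.mean(0),np.degrees(np.arctan2(*(v*np.sign(v[0]))[::-1])),cv2.minAreaRect(q[:,:2].astype(np.float32)))
E
```

```text
rot [0.0, -0.0, -10.57] n 16
[[0.642, -0.359, -0.093], [0.697, -0.236, -0.093], [0.728, -0.104, -0.093], [0.735, 0.032, -0.093], [0.716, 0.166, -0.093], [0.674, 0.294, -0.093], [0.608, 0.413, -0.093], [0.522, 0.518, -0.093], [0.419, 0.605, -0.093], [0.301, 0.671, -0.093], [0.172, 0.715, -0.093], [0.038, 0.734, -0.093], [-0.097, 0.729, -0.093], [-0.229, 0.699, -0.093], [-0.353, 0.645, -0.093], [-0.466, 0.569, -0.093]]
rot [0.0, -10.0, 0.01] n 3
[[0.0, -0.0, 0.233], [0.041, -0.0, 0.23], [0.08, -0.0, 0.219]]
407 [ 471.39097963 -269.80859612   34.54403672] 5.887188011577479 ((470.497314453125, -270.4125061035156), (158.2398681640625, 25.8778018951416), 5.974976062774658)
```

>>> {"api": "drive_tool", "payload": {
  "rotation": [
    [0, 0, -10.5],
    [0, 0, -10.5],
    [0, 0, -10.5],
    [0, 0, -10.5],
    [0, 0, -10.5],
    [0, 0, -10.5],
    [0, 0, -10.5],
    [0, 0, -10.5]
  ],
  "xyz": [
    [0.64, -0.36, -0.09],
    [0.7, -0.24, -0.09],
    [0.73, -0.1, -0.09],
    [0.73, 0.03, -0.09],
    [0.72, 0.17, -0.09],
    [0.67, 0.29, -0.09],
    [0.61, 0.41, -0.09],
    [0.52, 0.52, -0.09]
  ],
  "hand": [1, 1, 1, 1, 1, 1, 1, 1]
}}

```text
t: 1.9
ee_pos: [396.1, -274.2, 252.0]
tool_rot: [180.0, 0.0, 107.2]
force: [0.1, -0.7, 0.2]
finger_gap: 0.999
gripper_force: 0.0
```

>>> {"api": "drive_tool", "payload": {
  "rotation": [
    [0, 0, -10.5],
    [0, 0, -10.5],
    [0, 0, -10.5],
    [0, 0, -10.5],
    [0, 0, -10.5],
    [0, 0, -10.5],
    [0, 0, -10.5],
    [0, 0, -10.5]
  ],
  "xyz": [
    [0.42, 0.6, -0.09],
    [0.3, 0.67, -0.09],
    [0.17, 0.71, -0.09],
    [0.04, 0.73, -0.09],
    [-0.1, 0.73, -0.09],
    [-0.23, 0.7, -0.09],
    [-0.35, 0.64, -0.09],
    [-0.47, 0.57, -0.09]
  ],
  "hand": [1, 1, 1, 1, 1, 1, 1, 1]
}}

```text
t: 2.9
ee_pos: [579.4, -44.9, 287.9]
tool_rot: [-180.0, 0.0, -168.7]
force: [0.6, 0.7, -0.8]
finger_gap: 1.001
gripper_force: 0.0
```

>>> {"api": "drive_tool", "payload": {
  "rotation": [
    [0, -10, 0],
    [0, -10, 0],
    [0, -10, 0],
    [0, 0, 0]
  ],
  "xyz": [
    [0, 0, 0.23],
    [0.04, 0, 0.23],
    [0.08, 0, 0.22],
    [0, 0, 0]
  ],
  "hand": [1, 1, 1, 1]
}}

```text
t: 3.4
ee_pos: [568.6, -43.3, 244.0]
tool_rot: [179.5, 29.2, -169.5]
force: [-0.8, -1.2, 0.6]
finger_gap: 0.996
gripper_force: 0.0
```

```bash
python3 - <<'E'
from h import *
rep(); im,d=snap('wrist','w0.png'); cp=camera_params('wrist'); np.save('pics/w0cam.npy',cp,allow_pickle=True)
for r in landmark_of('wrist','seat')+landmark_of('wrist','upright'): print(r['confidence'],r['centre'])
E
```

```text
{'t': 3.4, 'ee_pos': [568.63, -43.29, 244.04], 'tool_rot': [179.47, 29.15, -169.46], 'force': [-0.81, -1.24, 0.63], 'wrist_torque': [-0.16, 0.49, 0.03], 'finger_gap': 1.0, 'gripper_force': 0.0}
0.76 [835.5, -41.8, 132.1]
0.62 [756.7, 192.2, 128.7]
0.56 [636.5, -22.6, 128.4]
0.21 [561.1, -258.9, -2.6]
0.9 [855.5, -39.8, -0.3]
0.7 [775.0, 196.7, 0.5]
0.64 [652.6, -23.2, -0.8]
```

View pics/w0.png

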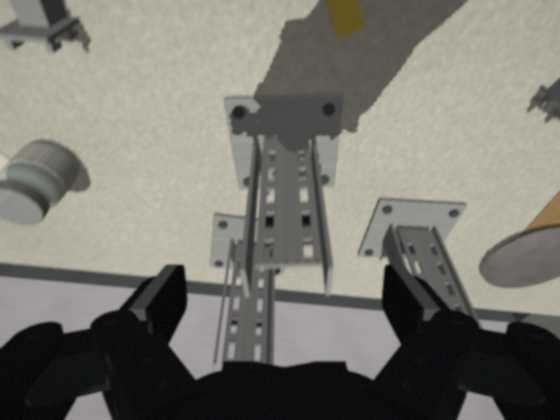

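The wrist view shows the chosen upright at (285,200): its foot is at the top of the image, the strip runs from about row 130 to 265 between columns 258 and 318, and the top slot rows are near (270/308, 220-255). I'll rectify the face plane to measure the slots.

```bash
cat >> h.py <<'E'
def rectify(im,cp,o,yaw,ys,zs,ppm=5):
    """orthographic picture of vertical plane through o (xy) with x-axis yaw; cols: y from ys[1] (left) to ys[0], rows: z from top"""
    K=np.array(cp['mtx']);R=np.array(cp['R']);t=np.array(cp['t'])
    a=np.radians(yaw); l=np.array([-np.sin(a),np.cos(a),0])
    Y,Z=np.meshgrid(np.arange(ys[1],ys[0],-1/ppm),np.arange(zs[1],zs[0],-1/ppm))
    X=np.array([o[0],o[1],0])+Y[...,None]*l+Z[...,None]*np.array([0,0,1.])
    q=(X@R.T+t)@K.T; q=(q[...,:2]/q[...,2:]).astype(np.float32)
    return cv2.remap(im,q[...,0],q[...,1],cv2.INTER_CUBIC)
E
python3 - <<'E'
from h import *
im=cv2.imread('pics/w0.png'); d=np.load('pics/w0.npy'); cp=np.load('pics/w0cam.npy',allow_pickle=True).item()
vv,uu=np.mgrid[0:420,0:560]; uu=uu.ravel();vv=vv.ravel(); P=world('wrist',d,uu,vv,cp)
ok=d[vv,uu]>0
def fit(m):
    q=P[m]; c=q.mean(0); 
    for _ in range(4):
        n=np.linalg.svd(q-c,full_matrices=False)[2][2]; r=(q-c)@n; q=q[abs(r)<max(1.5,1.5*r.std())]; c=q.mean(0)
    n*=np.sign(n[0]); return c,n,len(q),r.std()
m=ok&(uu>278)&(uu<298)&(vv>150)&(vv<255); c,n,k,sd=fit(m); print('face',c,n,k,sd,'yaw',np.degrees(np.arctan2(n[1],n[0])))
yaw=np.degrees(np.arctan2(n[1],n[0]))
# foot & table heights
m=ok&(uu>250)&(uu<320)&(vv>105)&(vv<120); print('foot z',np.median(P[m][:,2]))
m=ok&(uu>100)&(uu<200)&(vv>100)&(vv<240); print('table z',np.median(P[m][:,2]))
# channel walls top z ~200
m=ok&(P[:,2]>150)&(P[:,2]<210)&(abs(P[:,0]-650)<40)&(abs(P[:,1]+25)<60); q=P[m]; a=np.radians(yaw); e=np.array([np.cos(a),np.sin(a)]); l=np.array([-e[1],e[0]])
print('along e range',np.percentile(q[:,:2]@e,[1,5,50,95,99]),'along l',np.percentile(q[:,:2]@l,[0.5,2,50,98,99.5]),'face e',c[:2]@e,'zmax',np.percentile(q[:,2],[95,99.5]))
np.save('pics/face.npy',[c[0],c[1],yaw,c[:2]@e])
r=rectify(im,cp,c,yaw,(-55,55),(100,212)); print(r.shape); cv2.imwrite('pics/r0.png',r)
print('c l',c[:2]@l)
E
```

```text
face [641.99545403 -27.9436271  131.40549668] [0.97608908 0.21723915 0.00756712] 1964 0.4811868580141171 yaw 12.547291358382019
foot z 13.759759472500676
table z 7.003174360228381
along e range [619.06431068 619.44821926 620.55866384 649.7355681  658.0063627 ] along l [-204.20185108 -203.4877898  -167.16000084 -133.2609094  -132.61217155] face e 620.5920707886334 zmax [205.83174819 206.69020213]
(560, 550, 3)
c l -166.74678696175815
```

View pics/r0.png

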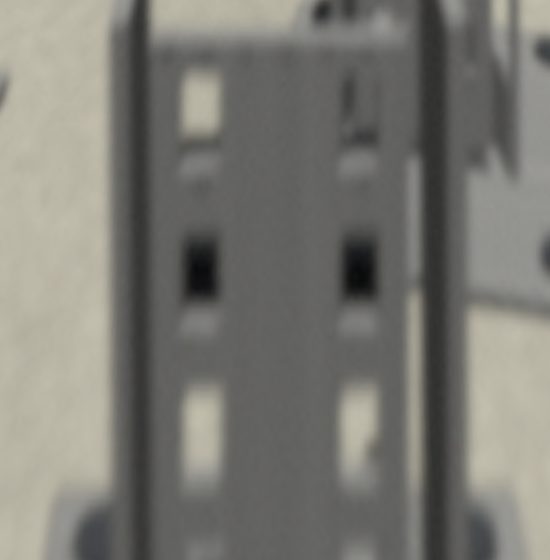

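```bash
cat >> h.py <<'E'
def face(f):
    s=sense(); cp=camera_params('wrist'); im,d=snap('wrist',f); np.save('pics/%s_cam.npy'%f[:-4],cp,allow_pickle=True)
    im=cv2.imread('pics/'+f); vv,uu=np.mgrid[0:420,0:560]; uu=uu.ravel();vv=vv.ravel(); P=world('wrist',d,uu,vv,cp); ok=d[vv,uu]>0
    return s,cp,im,d,P,ok,uu,vv
def fit(q):
    c=q.mean(0)
    for _ in range(4):
        n=np.linalg.svd(q-c,full_matrices=False)[2][2]; r=(q-c)@n; q=q[abs(r)<max(1.5,1.5*r.std())]; c=q.mean(0)
    return c,n*np.sign(n[0]),len(q),r.std()
E
cat > f.py <<'E'
from h import *
import sys
s,cp,im,d,P,ok,uu,vv=face(sys.argv[1]); rep(); print('qd',np.round(s['qd'],2))
c,n,k,sd=fit(P[ok&(uu>278)&(uu<298)&(vv>150)&(vv<255)]); yaw=np.degrees(np.arctan2(n[1],n[0])); print('face',c,n,k,sd,'yaw',yaw)
print('foot z',np.median(P[ok&(uu>250)&(uu<320)&(vv>105)&(vv<120)][:,2]),'table',np.median(P[ok&(uu>100)&(uu<200)&(vv>100)&(vv<240)][:,2]))
m=ok&(P[:,2]>150)&(P[:,2]<215)&(abs(P[:,0]-650)<40)&(abs(P[:,1]+25)<60); q=P[m]; a=np.radians(yaw); e=np.array([np.cos(a),np.sin(a)]); l=np.array([-e[1],e[0]])
w=q[:,:2]@l; print('walls l',np.percentile(w,[.5,2,98,99.5]),'face e,l',c[:2]@e,c[:2]@l,'zmax',np.percentile(q[:,2],[95,99]))
# slot intensity profiles in rectified picture
r=rectify(im,cp,c,yaw,(-55,55),(100,212)); cv2.imwrite('pics/r_'+sys.argv[1],r); g=cv2.cvtColor(r,cv2.COLOR_BGR2GRAY).astype(float)
for r0,r1 in((90,125),(245,290),(400,450)): print('cols',r0,(g[r0:r1,140:420:4].mean(0)).astype(int).tolist())
for c0,c1 in((190,212),(348,370)): print('rows',c0,(g[20:520:5,c0:c1].mean(1)).astype(int).tolist())
E
python3 f.py w1.png
```

```text
{'t': 3.6, 'ee_pos': [581.91, -46.96, 256.08], 'tool_rot': [-179.83, 30.18, -169.0], 'force': [1.08, 0.71, 0.24], 'wrist_torque': [-0.11, 0.41, 0.0], 'finger_gap': 1.0, 'gripper_force': 0.0}
qd [ 0.39  0.7   3.21 -0.46  0.14 -0.  ]
face [651.93693948 -29.52235256 139.09468422] [ 0.2027166  -0.97907551  0.01780818] 1140 3.399271997903111 yaw -78.30225542388723
foot z 8.225390515105376 table -0.11304230310775924
walls l [615.53412057 615.92641127 652.70586331 656.2141939 ] face e,l 161.0885952768501 632.4111058703049 zmax [199.99337596 200.57306979]
cols 90 [181, 181, 181, 181, 181, 181, 181, 181, 180, 179, 178, 177, 175, 173, 171, 168, 166, 163, 160, 157, 155, 153, 152, 151, 150, 150, 149, 150, 150, 150, 151, 151, 151, 152, 152, 152, 151, 150, 148, 145, 142, 137, 133, 128, 124, 119, 115, 111, 107, 105, 104, 103, 103, 103, 103, 103, 103, 103, 103, 103, 103, 104, 104, 103, 103, 103, 103, 103, 103, 103]
cols 245 [108, 106, 104, 104, 103, 103, 103, 103, 103, 103, 103, 103, 103, 103, 103, 103, 103, 103, 103, 103, 103, 103, 103, 103, 103, 103, 103, 103, 103, 103, 103, 103, 103, 103, 103, 10
[... 852 characters left out ...]
 103, 103, 103, 103, 103, 103, 103, 103, 103, 103, 103, 104, 104, 104, 104, 104, 103, 103, 103, 103, 103, 103, 103, 103, 103, 103, 104, 104, 104, 104, 103, 103, 103, 103, 103, 103, 104, 104]
rows 348 [149, 151, 152, 152, 151, 151, 152, 152, 148, 139, 127, 115, 107, 104, 103, 103, 103, 103, 103, 103, 104, 104, 103, 104, 104, 103, 103, 103, 103, 103, 103, 103, 103, 103, 103, 103, 103, 104, 103, 103, 103, 103, 104, 104, 104, 104, 103, 103, 103, 103, 103, 103, 103, 103, 103, 104, 104, 104, 103, 103, 103, 103, 103, 103, 104, 103, 103, 103, 103, 103, 103, 103, 103, 103, 103, 103, 103, 103, 103, 104, 103, 103, 104, 103, 103, 103, 104, 104, 103, 103, 103, 103, 103, 103, 103, 103, 104, 104, 104, 104]
```

The arm had still been settling in the first picture. Now the table reads 0, the foot 8 and the top 200. I'll redo the fit with points selected in world coordinates, on the picture just taken.

```bash
cat > f2.py <<'E'
from h import *
import sys
f=sys.argv[1]; im=cv2.imread(f'pics/{f}.png'); d=np.load(f'pics/{f}.npy'); cp=np.load(f'pics/{f}_cam.npy',allow_pickle=True).item()
vv,uu=np.mgrid[0:420,0:560]; uu=uu.ravel();vv=vv.ravel(); P=world('wrist',d,uu,vv,cp); ok=d[vv,uu]>0
yaw=12.
for _ in range(3):
    a=np.radians(yaw); e=np.array([np.cos(a),np.sin(a)]); l=np.array([-e[1],e[0]]); E=P[:,:2]@e;L=P[:,:2]@l
    l0=np.array([654.5,-24.8])@l; e0=np.array([654.5,-24.8])@e-20
    c,n,k,sd=fit(P[ok&(abs(E-e0)<6)&(abs(L-l0)<23)&(P[:,2]>60)&(P[:,2]<190)]); yaw=np.degrees(np.arctan2(n[1],n[0]))
print('face',c,n,k,sd,'yaw',yaw,'face e',c[:2]@e)
q=ok&(P[:,2]>100)&(P[:,2]<203)&(E>e0-5)&(E<e0+45)&(abs(L-l0)<45); w=L[q]; print('walls l',np.percentile(w,[.5,2,98,99.5]),'mid',np.percentile(w,[.5,99.5]).mean())
lm=np.percentile(w,[.5,99.5]).mean(); o=e*(c[:2]@e)+l*lm; print('face centre',o)
np.save('pics/face.npy',[o[0],o[1],yaw])
r=rectify(im,cp,o,yaw,(-55,55),(100,212)); cv2.imwrite(f'pics/r_{f}.png',r); g=cv2.GaussianBlur(cv2.cvtColor(r,cv2.COLOR_BGR2GRAY),(0,0),2).astype(float)
E
python3 f2.py w1
```

```text
face [636.34016405 -29.49048366 133.13819411] [9.76022162e-01 2.17670728e-01 4.39218147e-04] 3855 0.4753319629420153 yaw 12.572261619179606 face e 614.6629470794047
walls l [-201.33696497 -200.56756881 -130.54472337 -129.77086723] mid -165.55391609512992
face centre [635.96096147 -27.79016261]
```

View pics/r_w1.png

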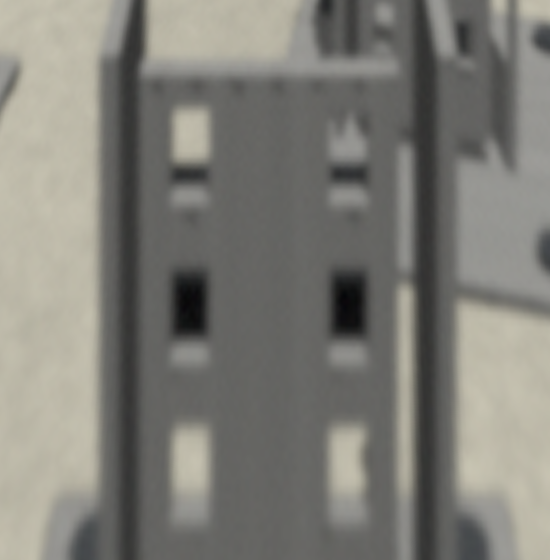

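```bash
python3 - <<'E'
from h import *
plan([((560,-90,245),tgt(192),3),((493,-267,200),tgt(186),5)])
E
```

```text
rot [-0.14, 10.06, -0.34] n 3
[[0.208, -0.254, -0.035], [0.213, -0.253, 0.001], [0.211, -0.251, 0.038]]
rot [-0.0, -0.0, 1.2] n 5
[[0.409, -0.637, 0.18], [0.396, -0.645, 0.18], [0.382, -0.653, 0.18], [0.369, -0.661, 0.18], [0.355, -0.669, 0.18]]
```

>>> {"api": "drive_tool", "payload": {
  "rotation": [
    [0, 10, -0.3],
    [0, 10, -0.3],
    [0, 10, -0.3],
    [0, 0, 1.2],
    [0, 0, 1.2],
    [0, 0, 1.2],
    [0, 0, 1.2],
    [0, 0, 1.2]
  ],
  "xyz": [
    [0.21, -0.25, -0.04],
    [0.21, -0.25, 0],
    [0.21, -0.25, 0.04],
    [0.41, -0.64, 0.18],
    [0.4, -0.65, 0.18],
    [0.38, -0.65, 0.18],
    [0.37, -0.66, 0.18],
    [0.36, -0.67, 0.18]
  ],
  "hand": [1, 1, 1, 1, 1, 1, 1, 1]
}}

```text
t: 4.6
ee_pos: [491.2, -268.5, 199.2]
tool_rot: [-179.6, 0.2, -174.2]
force: [0.6, -0.4, -0.1]
finger_gap: 0.999
gripper_force: 0.0
```

>>> {"api": "drive_tool", "payload": {
  "rotation": [
    [0, 0, 0],
    [0, 0, 0],
    [0, 0, 0],
    [0, 0, 0]
  ],
  "xyz": [
    [0, 0, 0],
    [0, 0, 0],
    [0, 0, 0],
    [0, 0, 0]
  ],
  "hand": [1, 1, 1, 1]
}}

```text
t: 5.1
ee_pos: [489.3, -265.1, 198.0]
tool_rot: [-179.7, 0.0, -174.1]
force: [0.5, -0.7, -0.2]
finger_gap: 0.999
gripper_force: 0.0
```

```bash
python3 - <<'E'
from h import *
s,cp,im,d,P,ok,uu,vv=face('w2.png'); rep()
a=np.radians(6); 
near=ok&(abs(P[:,0]-480)<110)&(abs(P[:,1]+266)<45)
q=P[near&(P[:,2]>29)&(P[:,2]<38)]; 
yaw=6.
for _ in range(3):
    e=np.array([np.cos(np.radians(yaw)),np.sin(np.radians(yaw))]); l=np.array([-e[1],e[0]]); E=q[:,:2]@e; L=q[:,:2]@l
    b=np.arange(E.min()+15,E.max()-15,6); mid=[(np.percentile(L[abs(E-x)<3],[1,99]).mean()) for x in b]; wid=[np.ptp(np.percentile(L[abs(E-x)<3],[1,99])) for x in b]
    k=np.polyfit(b,mid,1); yaw+=np.degrees(np.arctan(k[0]))
print('arm top z',np.median(q[:,2]),'yaw',yaw,'width',np.round(wid,1),'mids',np.round(mid,1))
print('table',np.median(P[ok&(abs(P[:,2])<10)][:,2]))
t=P[near&(P[:,2]>54)&(P[:,2]<66)]; print('plate top',len(t),'e',np.percentile(t[:,:2]@e,[1,10,50,90,99]),'l',np.percentile(t[:,:2]@l,[1,99]),'z',np.median(t[:,2]))
print('arm e range',E.min(),E.max(), 'TCP e,l',s['ee_pos'][:2]@e,s['ee_pos'][:2]@l,'arm l',np.mean(mid))
t=P[near&(P[:,2]>40)&(P[:,2]<50)];h=t[:,:2]@e; print('upturn e',np.percentile(h[h<h.mean()],[2,50,98]))
for r in landmark_of('wrist','long_bracket'): print(r['confidence'],r['centre'],np.array(r['centre'][:2])@e)
E
```

```text
{'t': 5.15, 'ee_pos': [489.15, -265.17, 197.99], 'tool_rot': [-179.75, 0.04, -174.16], 'force': [-0.54, -0.11, -0.36], 'wrist_torque': [0.0, -0.0, 0.01], 'finger_gap': 1.0, 'gripper_force': 0.0}
arm top z 34.085119050923964 yaw 5.769865413986018 width [22.4 22.6 22.7 22.8 22.9 23.  23.2 23.3 23.4 23.5 23.6 23.7 22.9 23.
 23.1 23.2 23.  22.4 22.5 22.6 22.8 22.9 22.9] mids [-315.  -315.  -315.  -315.  -315.  -314.9 -314.9 -314.9 -314.9 -314.9
 -314.9 -314.9 -315.4 -315.4 -315.4 -315.4 -315.2 -314.9 -314.8 -314.8
 -314.8 -314.8 -314.8]
table 0.12574365897775758
plate top 282 e [526.39524532 526.75649801 527.62295343 530.285747   531.20138166] l [-336.26666667 -293.66452143] z 59.666919057640534
arm e range 365.189206701136 527.8147325155733 TCP e,l 460.1974212319346 -312.9708949529887 arm l -315.00157223709124
upturn e [361.16640911 362.97953696 365.05154503]
0.8 [368.0, -94.5, 0.4] 356.63523448652904
0.79 [564.0, -257.3, -3.2] 535.2754615462118
```

```bash
python3 - <<'E'
from h import *
a=np.radians(5.8); e=np.array([np.cos(a),np.sin(a)]); l=np.array([-e[1],e[0]]); p=470*e-315*l; print(p)
plan([((*p,60),tgt(185.8),4),((*p,22),tgt(185.8),3)])
E
```

```text
[ 499.42666676 -265.89096361]
rot [-0.06, 0.01, 0.01] n 4
[[-0.051, -0.006, 0.69], [-0.051, -0.006, 0.69], [-0.051, -0.007, 0.69], [-0.052, -0.008, 0.69]]
rot [-0.0, -0.0, -0.0] n 3
[[-0.0, 0.0, 0.253], [-0.0, 0.0, 0.253], [-0.0, 0.0, 0.253]]
```

>>> {"api": "drive_tool", "payload": {
  "rotation": [
    [0, 0, 0],
    [0, 0, 0],
    [0, 0, 0],
    [0, 0, 0],
    [0, 0, 0],
    [0, 0, 0],
    [0, 0, 0]
  ],
  "xyz": [
    [-0.05, -0.01, 0.69],
    [-0.05, -0.01, 0.69],
    [-0.05, -0.01, 0.69],
    [-0.05, -0.01, 0.69],
    [0, 0, 0.25],
    [0, 0, 0],
    [0, 0, 0]
  ],
  "hand": [1, 1, 1, 1, 1, 1, 1]
}}

```text
t: 6.08
ee_pos: [499.8, -267.9, 48.5]
tool_rot: [-179.7, 0.1, -174.2]
force: [0.1, 0.1, -0.1]
finger_gap: 0.999
gripper_force: 0.0
```

>>> {"api": "drive_tool", "payload": {
  "rotation": [
    [0, 0, 0],
    [0, 0, 0],
    [0, 0, 0],
    [0, 0, 0],
    [0, 0, 0],
    [0, 0, 0],
    [0, 0, 0],
    [0, 0, 0]
  ],
  "xyz": [
    [0, 0.03, 0.26],
    [0, 0, 0.26],
    [0, 0, 0],
    [0, 0, 0],
    [0, 0, 0],
    [0, 0, 0],
    [0, 0, 0],
    [0, 0, 0]
  ],
  "hand": [1, 1, 1, 1, 0, 0, 0, 0]
}}

```text
t: 7.08
ee_pos: [498.8, -266.0, 21.2]
tool_rot: [-179.8, 0.0, -174.2]
force: [0.4, -0.6, -0.4]
finger_gap: 0.145
gripper_force: 0.0
```

>>> {"api": "drive_tool", "payload": {
  "rotation": [
    [0, 0, 0],
    [0, 0, 0],
    [0, 0, 0],
    [0, 0, 0]
  ],
  "xyz": [
    [0, 0, 0],
    [0, 0, 0],
    [0, 0, 0],
    [0, 0, 0]
  ],
  "hand": [0, 0, 0, 0]
}}

```text
t: 7.58
ee_pos: [498.7, -265.9, 21.1]
tool_rot: [-179.8, 0.0, -174.2]
force: [0.3, 0.1, 0.5]
finger_gap: 0.002
gripper_force: 0.0
```

The fingers shut to zero without meeting anything, so the grasp missed. I'll look at why before moving again.

```bash
python3 - <<'E'
from h import *
s,cp,im,d,P,ok,uu,vv=face('w3.png'); rep(); tp,_=snap('top','t3.png')
for cam in('top','wrist'):
    for r in landmark_of(cam,'long_bracket'): print(cam,r['confidence'],np.round(r['centre'],1))
w=cv2.imread('pics/w3.png'); t=cv2.imread('pics/t3.png')
cv2.imwrite('pics/c3.png',np.hstack([cv2.resize(w,(400,300)),cv2.resize(t[170:320,260:460],(400,300))]))
E
```

```text
{'t': 7.62, 'ee_pos': [498.71, -265.91, 21.09], 'tool_rot': [-179.77, 0.02, -174.23], 'force': [0.63, -0.69, -0.22], 'wrist_torque': [0.0, 0.06, -0.0], 'finger_gap': 0.01, 'gripper_force': 0.0}
top 0.5 [ 562.3 -258.4    1.1]
wrist 0.71 [ 563.4 -257.4   -6.2]
```

View pics/c3.png

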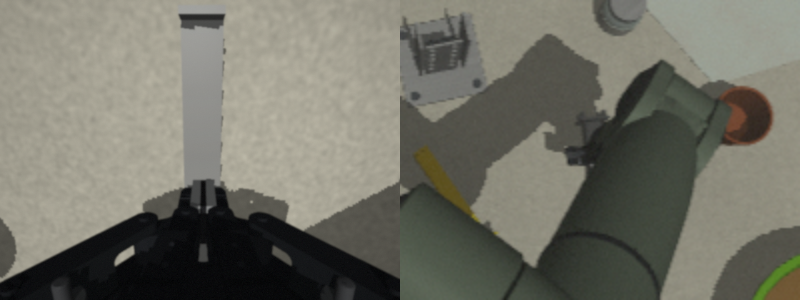

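```bash
python3 - <<'E'
from h import *
d=np.load('pics/w3.npy'); cp=np.load('pics/w3_cam.npy',allow_pickle=True).item(); d2=np.load('pics/w2.npy')
for v in (200,235,250,256,262,268,274,280,290,300):
    u=np.arange(235,340,7); print(v,np.round(world('wrist',d,u,np.full(u.size,v),cp)[:,2]).astype(int).tolist())
im=cv2.imread('pics/w3.png'); cv2.imwrite('pics/c4.png',np.hstack([cv2.resize(im[200:350,210:360],(400,400),interpolation=cv2.INTER_CUBIC),cv2.resize(cv2.imread('pics/w2.png')[:,70:490],(400,400))]))
E
```

```text
200 [0, 0, 0, -1, 34, 34, 34, 34, 35, 33, 35, 0, 0, 0, 1]
235 [0, 1, 0, 0, 34, 34, 35, 33, 34, 34, 34, 1, 0, 0, 0]
250 [-1, -1, 1, -1, 35, 34, 34, 33, 34, 34, 34, 0, 0, 0, 0]
256 [1, -1, 1, 0, 34, 46, 45, 46, 47, 46, 34, 1, 0, 0, 1]
262 [1, -1, 1, 0, 44, 53, 53, 52, 52, 52, 44, 1, -1, 1, 0]
268 [0, 1, 1, 50, 50, 179, 58, 57, 58, 58, 50, 50, 0, 0, 0]
274 [1, 1, 0, 56, 56, 64, 64, 64, 63, 63, 56, 55, 0, 0, 1]
280 [0, -1, -1, 60, 61, 68, 69, 69, 68, 69, 62, 60, -1, -1, 0]
290 [0, 0, 78, 80, 81, 77, 75, 74, 75, 78, 80, 79, 78, 1, 1]
300 [0, 84, 85, 84, 84, 84, 84, 74, 84, 84, 84, 84, 84, 84, 1]
```

View pics/c4.png

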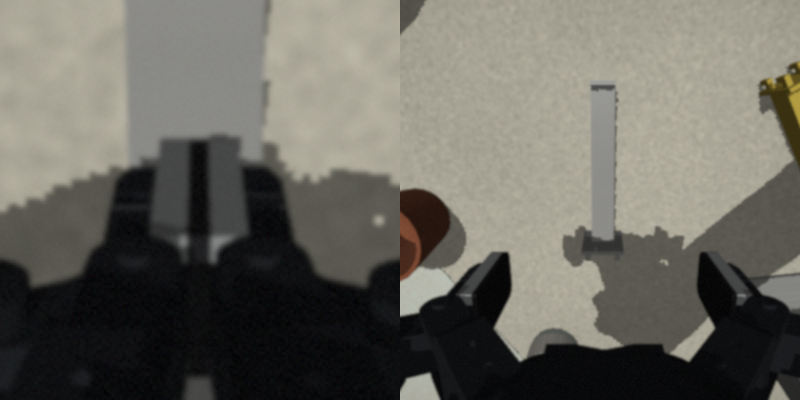

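```bash
python3 - <<'E'
from h import *
for f,us,vs in(('w3',(276,281,292,297),range(244,272,3)),):
    d=np.load(f'pics/{f}.npy'); cp=np.load(f'pics/{f}_cam.npy',allow_pickle=True).item(); R=tgt(185.8); p=np.array([498.7,-265.9,21.1])
    for v in vs: 
        u=np.array(us); print(v,np.round(R.inv().apply(world('wrist',d,u,np.full(u.size,v),cp)-p),1).tolist())
d=np.load('pics/w2.npy'); cp=np.load('pics/w2_cam.npy',allow_pickle=True).item(); p=np.array([489.15,-265.17,198])
vv,uu=np.mgrid[0:420,0:560]; uu=uu.ravel();vv=vv.ravel(); q=tgt(185.8).inv().apply(world('wrist',d,uu,vv,cp)-p)
m=(d[vv,uu]>0)&(q[:,2]<60)&(q[:,2]>-60)
for side in(-1,1):
    k=m&(q[:,1]*side>0); z=q[k]; i=np.argsort(-z[:,2])[:8]; print('open tip',np.round(z[i],1).tolist())
E
```

```text
244 [[12.5, -4.1, -12.2], [13.0, -1.7, -13.5], [12.7, 3.5, -12.9], [13.3, 5.8, -14.2]]
247 [[11.4, -4.1, -13.3], [11.5, -1.7, -13.6], [11.4, 3.5, -13.4], [11.2, 5.8, -12.8]]
250 [[9.9, -4.1, -13.3], [9.7, -1.8, -12.9], [9.5, 3.5, -12.5], [9.8, 5.8, -13.2]]
253 [[11.9, -3.9, -21.8], [11.5, -1.7, -20.7], [11.8, 3.3, -21.4], [12.1, 5.5, -22.1]]
256 [[12.4, -3.8, -26.3], [12.0, -1.6, -25.2], [11.8, 3.2, -24.9], [12.1, 5.4, -25.4]]
259 [[12.1, -3.7, -28.7], [11.8, -1.6, -28.1], [11.7, 3.2, -27.9], [12.1, 5.3, -28.8]]
262 [[11.9, -3.6, -31.3], [11.8, -1.5, -31.1], [12.1, 3.1, -31.8], [12.0, 5.2, -31.4]]
265 [[11.8, -3.6, -34.1], [12.2, -1.5, -34.8], [11.9, 3.0, -34.3], [12.1, 5.1, -34.8]]
268 [[11.6, -3.5, -36.5], [12.2, -1.5, -37.6], [11.6, 3.0, -36.4], [12.0, 5.0, -37.3]]
271 [[11.8, -3.4, -39.5], [12.1, -1.4, -40.2], [12.1, 2.9, -40.2], [11.8, 4.9, -39.5]]
open tip [[-3.5, -43.2, -27.7], [-3.5, -42.9, -28.7], [5.3, -43.0, -28.8], [-6.3, -43.0, -29.0], [6.3, -42.9, -29.0], [5.9, -42.9, -29.0], [-3.7, -42.8, -29.1], [6.8, -42.8, -29.1]]
open tip [[-3.5, 43.0, -28.2], [0.7, 43.0, -28.6], [-4.7, 43.0, -28.6], [1.7, 42.8, -28.7], [2.7, 43.2, -28.8], [7.0, 42.8, -28.9], [-2.6, 42.7, -28.9], [6.1, 42.8, -29.0]]
```

The wrist depth explains the miss. The shut fingertips really stand about 20 mm behind the reported TCP (at z of about 41), not 17 mm ahead of it, so they closed above the arm (top at 34). Nothing was moved. I'll go by the measured fingertips: open, then lower carefully to a reading of about -12, watching the force.

>>> {"api": "drive_tool", "payload": {
  "rotation": [
    [0, 0, 0],
    [0, 0, 0],
    [0, 0, 0],
    [0, 0, 0],
    [0, 0, 0],
    [0, 0, 0],
    [0, 0, 0],
    [0, 0, 0]
  ],
  "xyz": [
    [0, 0, 0],
    [0, 0, 0],
    [0, 0, 0],
    [0, 0, 0],
    [0, 0, 0],
    [0, 0, 0.1],
    [0, 0, 0.1],
    [0, 0, 0]
  ],
  "hand": [1, 1, 1, 1, 1, 1, 1, 1]
}}

```text
t: 8.78
ee_pos: [498.2, -265.6, 10.4]
tool_rot: [-179.8, -0.0, -174.2]
force: [0.1, -0.6, 0.8]
finger_gap: 0.997
gripper_force: 0.0
```

```bash
python3 - <<'E'
from h import *
s,cp,im,d,P,ok,uu,vv=face('w5.png'); rep()
q=pose()[1].inv().apply(P-s['ee_pos']); m=ok&(q[:,2]<60)&(P[:,2]>6)&(abs(q[:,1])>36)&(abs(q[:,1])<60)&(abs(q[:,0])<25)
z=np.sort(P[m][:,2]); print('lowest finger z',z[:15])
E
```

```text
{'t': 8.82, 'ee_pos': [498.42, -265.75, 10.71], 'tool_rot': [-179.8, -0.02, -174.23], 'force': [-1.39, 0.66, -0.32], 'wrist_torque': [0.02, 0.03, -0.02], 'finger_gap': 0.99, 'gripper_force': 0.0}
lowest finger z [38.08795558 38.39901044 39.02255456 39.05453224 39.06719724 39.15070842
 39.23639468 39.24130754 39.2896967  39.3376908  39.44297064 39.44421155
 39.50448141 39.53961404 39.58978825]
```

>>> {"api": "drive_tool", "payload": {
  "rotation": [
    [0, 0, 0],
    [0, 0, 0],
    [0, 0, 0],
    [0, 0, 0],
    [0, 0, 0],
    [0, 0, 0]
  ],
  "xyz": [
    [0, 0, 0.1],
    [0, 0, 0.1],
    [0, 0, 0.1],
    [0, 0, 0.15],
    [0, 0, 0],
    [0, 0, 0]
  ],
  "hand": [1, 1, 1, 1, 1, 1]
}}

```text
t: 9.57
ee_pos: [498.8, -266.1, -11.4]
tool_rot: [-179.8, 0.0, -174.2]
force: [0.5, 0.2, -0.8]
finger_gap: 1.001
gripper_force: 0.0
```

>>> {"api": "drive_tool", "payload": {
  "rotation": [
    [0, 0, 0],
    [0, 0, 0],
    [0, 0, 0],
    [0, 0, 0],
    [0, 0, 0],
    [0, 0, 0],
    [0, 0, 0]
  ],
  "xyz": [
    [0, 0, 0],
    [0, 0, 0],
    [0, 0, 0],
    [0, 0, 0],
    [0, 0, 0],
    [0, 0, 0],
    [0, 0, 0]
  ],
  "hand": [0.1, 0, 0, 0, 0, 0, 0]
}}

```text
t: 10.45
ee_pos: [498.9, -266.5, -11.0]
tool_rot: [-179.7, 0.0, -174.2]
force: [-1.3, -2.6, 5.3]
finger_gap: 0.27
gripper_force: 60.0
```

```bash
python3 - <<'E'
from h import *
rep(); p,_=pose(); a=np.radians(12.57); e=np.array([np.cos(a),np.sin(a)]); l=np.array([-e[1],e[0]]); q=513*e-164.6*l; print(q)
plan([((p[0],p[1],125.6),tgt(185.8),5),((*q,125.6),tgt(192.57),7)])
E
```

```text
{'t': 10.45, 'ee_pos': [498.95, -266.51, -11.05], 'tool_rot': [-179.72, 0.04, -174.24], 'force': [-1.25, -2.65, 5.32], 'wrist_torque': [-0.2, 0.25, 0.09], 'finger_gap': 0.27, 'gripper_force': 59.97}
[536.52608872 -49.00934729]
rot [-0.06, 0.01, -0.01] n 5
[[-0.0, -0.003, -0.547], [-0.0, -0.002, -0.547], [-0.0, -0.002, -0.547], [-0.0, -0.001, -0.547], [0.0, -0.0, -0.547]]
rot [0.0, -0.0, -0.97] n 7
[[-0.17, 0.607, 0.0], [-0.18, 0.604, 0.0], [-0.19, 0.601, 0.0], [-0.2, 0.598, 0.0], [-0.21, 0.594, 0.0], [-0.22, 0.591, 0.0], [-0.23, 0.587, 0.0]]
```

>>> {"api": "drive_tool", "payload": {
  "rotation": [
    [0, 0, 0],
    [0, 0, 0],
    [0, 0, 0],
    [0, 0, 0],
    [0, 0, 0],
    [0, 0, 0],
    [0, 0, 0],
    [0, 0, 0]
  ],
  "xyz": [
    [0, 0, -0.2],
    [0, 0, -0.35],
    [0, 0, -0.45],
    [0, 0, -0.5],
    [0, 0, -0.5],
    [0, 0, -0.5],
    [0, 0, -0.24],
    [0, 0, 0]
  ],
  "hand": [0, 0, 0, 0, 0, 0, 0, 0]
}}

```text
t: 11.45
ee_pos: [499.1, -265.7, 126.5]
tool_rot: [-179.7, 0.1, -174.2]
force: [0.3, 0.0, -5.1]
finger_gap: 0.274
gripper_force: 59.4
```

>>> {"api": "drive_tool", "payload": {
  "rotation": [
    [0, 0, -1],
    [0, 0, -1],
    [0, 0, -1],
    [0, 0, -1],
    [0, 0, -0.9],
    [0, 0, -0.9],
    [0, 0, -0.9],
    [0, 0, 0]
  ],
  "xyz": [
    [-0.17, 0.6, 0],
    [-0.18, 0.6, 0],
    [-0.19, 0.6, 0],
    [-0.2, 0.6, 0],
    [-0.21, 0.6, 0],
    [-0.22, 0.59, 0],
    [-0.23, 0.59, 0],
    [0, 0, 0]
  ],
  "hand": [0, 0, 0, 0, 0, 0, 0, 0]
}}

```text
t: 12.45
ee_pos: [535.1, -45.9, 123.5]
tool_rot: [-179.9, -0.1, -167.3]
force: [-0.4, -0.2, -4.4]
finger_gap: 0.271
gripper_force: 59.9
```

>>> {"api": "drive_tool", "payload": {
  "rotation": [
    [0, 0, 0],
    [0, 0, 0],
    [0, 0, 0],
    [0, 0, 0]
  ],
  "xyz": [
    [0, 0, 0],
    [0, 0, 0],
    [0, 0, 0],
    [0, 0, 0]
  ],
  "hand": [0, 0, 0, 0]
}}

```text
t: 12.95
ee_pos: [536.1, -48.7, 124.8]
tool_rot: [-179.8, -0.0, -167.6]
force: [-0.8, 0.6, -3.8]
finger_gap: 0.271
gripper_force: 59.9
```

```bash
cat > g.py <<'E'
from h import *
import sys
s,cp,im,d,P,ok,uu,vv=face(sys.argv[1]); rep()
fx,fy,yaw=np.load('pics/face.npy'); a=np.radians(yaw); e=np.array([np.cos(a),np.sin(a)]); l=np.array([-e[1],e[0]])
E=P[:,:2]@e; L=P[:,:2]@l; Z=P[:,2]; T=s['ee_pos']; te,tl=T[:2]@e,T[:2]@l; print('TCP e,l,z',te,tl,T[2])
def rng(n,m,f): print(n,m.sum(),np.round(np.percentile(f[m],[1,10,50,90,99]),1) if m.sum()>5 else '')
b=T[2]+11
arm=ok&(abs(L-tl)<14)&(E<te-20)&(E>te-100)&(abs(Z-b-34)<5); rng('arm top z',arm,Z); rng('arm l',arm,L)
if arm.sum()>50:
    x=E[arm]; print('arm pitch deg',np.degrees(np.arctan(np.polyfit(x,Z[arm],1)[0])))
    bs=np.arange(x.min()+5,x.max()-5,5); mid=[np.percentile(L[arm][abs(x-k)<3],[2,98]).mean() for k in bs]; k=np.polyfit(bs,mid,1); print('yaw err deg',np.degrees(np.arctan(k[0])),'mid at plate',np.polyval(k,te+61))
pl=ok&(abs(L-tl)<30)&(abs(E-te-59.6)<9)&(abs(Z-b-60)<5); rng('plate top z',pl,Z); rng('plate e',pl,E); rng('plate l',pl,L)
fc=ok&(abs(L-tl)<34)&(abs(E-614.66)<5)&(Z>100)&(Z<198); rng('face e',fc,E)
tu=ok&(E<te-100)&(E>te-115)&(abs(L-tl)<14)&(Z>b+38); rng('upturn e',tu,E); rng('upturn z',tu,Z)
E
python3 g.py w6.png
```

```text
{'t': 13.0, 'ee_pos': [536.1, -48.63, 124.83], 'tool_rot': [-179.77, -0.0, -167.58], 'force': [0.27, 0.64, -4.44], 'wrist_torque': [0.03, 0.02, 0.03], 'finger_gap': 0.27, 'gripper_force': 59.91}
TCP e,l,z 512.60633760051 -164.2316214744996 124.78412769282252
arm top z 17242 [168.5 169.2 170.  170.8 171.5]
arm l 17242 [-175.8 -173.6 -164.1 -154.4 -152.3]
arm pitch deg 0.002591880422861562
yaw err deg -0.0953027295944144 mid at plate -164.23948483790272
plate top z 0 
plate e 0 
plate l 0 
face e 0 
upturn e 0 
upturn z 0
```

>>> {"api": "drive_tool", "payload": {
  "rotation": [
    [0, 0, 0],
    [0, 0, 0],
    [0, 0, 0],
    [0, 0, 0],
    [0, 0, 0]
  ],
  "xyz": [
    [-0.15, -0.007, -0.01],
    [-0.2, 0, 0],
    [-0.17, 0, 0],
    [0, 0, 0],
    [0, 0, 0]
  ],
  "hand": [0, 0, 0, 0, 0]
}}

```text
t: 13.62
ee_pos: [561.3, -42.8, 125.1]
tool_rot: [-179.8, -0.0, -167.5]
force: [-0.4, -0.7, -3.3]
finger_gap: 0.27
gripper_force: 59.9
```

>>> {"api": "drive_tool", "payload": {
  "rotation": [
    [0, 0, 0],
    [0, 0, 0],
    [0, 0, 0],
    [0, 0, 0]
  ],
  "xyz": [
    [-0.03, 0, 0],
    [-0.03, 0, 0],
    [0, 0, 0],
    [0, 0, 0]
  ],
  "hand": [0, 0, 0, 0]
}}

```text
t: 14.12
ee_pos: [564.4, -42.3, 125.3]
tool_rot: [-179.8, -0.0, -167.5]
force: [-0.1, -0.1, -5.1]
finger_gap: 0.269
gripper_force: 59.9
```

>>> {"api": "drive_tool", "payload": {
  "rotation": [
    [0, 0, 0],
    [0, 0, 0],
    [0, 0, 0]
  ],
  "xyz": [
    [-0.03, 0, 0],
    [-0.02, 0, 0],
    [0, 0, 0]
  ],
  "hand": [0, 0, 0]
}}

```text
t: 14.5
ee_pos: [567.1, -41.8, 125.3]
tool_rot: [-179.8, -0.0, -167.5]
force: [-0.5, -0.4, -5.3]
finger_gap: 0.27
gripper_force: 59.9
```

>>> {"api": "drive_tool", "payload": {
  "rotation": [
    [0, 0, 0],
    [0, 0, 0],
    [0, 0, 0]
  ],
  "xyz": [
    [-0.03, 0, 0],
    [-0.02, 0, 0],
    [0, 0, 0]
  ],
  "hand": [0, 0, 0]
}}

```text
t: 14.88
ee_pos: [569.5, -41.2, 125.3]
tool_rot: [-179.8, -0.0, -167.5]
force: [-0.3, 0.1, -4.4]
finger_gap: 0.269
gripper_force: 59.9
```

>>> {"api": "drive_tool", "payload": {
  "rotation": [
    [0, 0, 0],
    [0, 0, 0],
    [0, 0, 0]
  ],
  "xyz": [
    [-0.02, 0, 0],
    [-0.02, 0, 0],
    [0, 0, 0]
  ],
  "hand": [0, 0, 0]
}}

```text
t: 15.25
ee_pos: [571.5, -40.8, 125.3]
tool_rot: [-179.8, 0.0, -167.5]
force: [-0.1, 1.1, -5.8]
finger_gap: 0.269
gripper_force: 59.9
```

>>> {"api": "drive_tool", "payload": {
  "rotation": [
    [0, 0, 0],
    [0, 0, 0],
    [0, 0, 0]
  ],
  "xyz": [
    [-0.02, 0, 0],
    [-0.02, 0, 0],
    [0, 0, 0]
  ],
  "hand": [0, 0, 0]
}}

```text
t: 15.62
ee_pos: [573.4, -40.4, 125.3]
tool_rot: [-179.8, 0.0, -167.5]
force: [-0.7, 0.1, -4.1]
finger_gap: 0.268
gripper_force: 59.9
```

>>> {"api": "drive_tool", "payload": {
  "rotation": [
    [0, 0, 0],
    [0, 0, 0],
    [0, 0, 0]
  ],
  "xyz": [
    [-0.02, 0, 0],
    [-0.02, 0, 0],
    [0, 0, 0]
  ],
  "hand": [0, 0, 0]
}}

```text
t: 16.0
ee_pos: [575.4, -39.9, 125.3]
tool_rot: [-179.8, -0.0, -167.5]
force: [-0.1, -0.1, -4.6]
finger_gap: 0.271
gripper_force: 59.9
```

>>> {"api": "drive_tool", "payload": {
  "rotation": [
    [0, 0, 0],
    [0, 0, 0],
    [0, 0, 0]
  ],
  "xyz": [
    [-0.02, 0, 0],
    [0, 0, 0],
    [0, 0, 0]
  ],
  "hand": [0, 0, 0]
}}

```text
t: 16.38
ee_pos: [575.9, -39.7, 125.2]
tool_rot: [-179.8, -0.0, -167.5]
force: [-2.1, 0.5, -4.7]
finger_gap: 0.269
gripper_force: 60.1
```

>>> {"api": "drive_tool", "payload": {
  "rotation": [
    [0, 0, 0],
    [0, 0, 0]
  ],
  "xyz": [
    [-0.01, 0, 0],
    [0, 0, 0]
  ],
  "hand": [0, 0]
}}

```text
t: 16.62
ee_pos: [576.1, -39.7, 125.2]
tool_rot: [-179.8, -0.1, -167.5]
force: [-3.6, -0.7, -2.4]
finger_gap: 0.273
gripper_force: 60.2
```

>>> {"api": "drive_tool", "payload": {
  "rotation": [
    [0, 0, 0],
    [0, 0, 0],
    [0, 0, 0],
    [0, 0, 0]
  ],
  "xyz": [
    [0, 0, 0.03],
    [0, 0, 0.03],
    [0, 0, 0],
    [0, 0, 0]
  ],
  "hand": [0, 0, 0, 0]
}}

```text
t: 17.12
ee_pos: [576.2, -39.6, 122.0]
tool_rot: [-179.8, -0.1, -167.5]
force: [-4.6, -0.4, -3.0]
finger_gap: 0.268
gripper_force: 60.1
```

>>> {"api": "drive_tool", "payload": {
  "rotation": [
    [0, 0, 0],
    [0, 0, 0],
    [0, 0, 0]
  ],
  "xyz": [
    [0, 0, 0.03],
    [0, 0, 0],
    [0, 0, 0]
  ],
  "hand": [0, 0, 0]
}}

```text
t: 17.5
ee_pos: [576.3, -39.7, 120.9]
tool_rot: [-179.8, -0.0, -167.5]
force: [-6.4, -1.2, -0.4]
finger_gap: 0.272
gripper_force: 60.5
```

>>> {"api": "drive_tool", "payload": {
  "rotation": [
    [0, 0, 0],
    [0, 0, 0],
    [0, 0, 0]
  ],
  "xyz": [
    [0, 0, 0.03],
    [0, 0, 0],
    [0, 0, 0]
  ],
  "hand": [0, 0, 0]
}}

```text
t: 17.88
ee_pos: [576.0, -39.7, 119.3]
tool_rot: [-179.8, -0.1, -167.5]
force: [-6.6, -1.5, -1.1]
finger_gap: 0.268
gripper_force: 60.4
```

>>> {"api": "drive_tool", "payload": {
  "rotation": [
    [0, 0, 0],
    [0, 0, 0],
    [0, 0, 0]
  ],
  "xyz": [
    [0, 0, 0.03],
    [0, 0, 0],
    [0, 0, 0]
  ],
  "hand": [0, 0, 0]
}}

```text
t: 18.25
ee_pos: [575.4, -39.7, 117.2]
tool_rot: [-179.8, -0.2, -167.6]
force: [-6.5, -1.6, -3.5]
finger_gap: 0.271
gripper_force: 60.1
```

>>> {"api": "drive_tool", "payload": {
  "rotation": [
    [0, 0, 0],
    [0, 0, 0],
    [0, 0, 0]
  ],
  "xyz": [
    [0, 0, 0.03],
    [0, 0, 0],
    [0, 0, 0]
  ],
  "hand": [0, 0, 0]
}}

```text
t: 18.62
ee_pos: [575.4, -39.8, 115.6]
tool_rot: [-179.8, -0.2, -167.6]
force: [-6.8, -2.3, -3.7]
finger_gap: 0.272
gripper_force: 60.0
```

>>> {"api": "drive_tool", "payload": {
  "rotation": [
    [0, 0, 0],
    [0, 0, 0],
    [0, 0, 0]
  ],
  "xyz": [
    [0, 0, 0.02],
    [0, 0, 0],
    [0, 0, 0]
  ],
  "hand": [0, 0, 0]
}}

```text
t: 19.0
ee_pos: [575.7, -39.7, 115.2]
tool_rot: [-179.8, -0.1, -167.5]
force: [-6.8, -0.6, -1.0]
finger_gap: 0.27
gripper_force: 60.5
```

>>> {"api": "drive_tool", "payload": {
  "rotation": [
    [0, 0, 0],
    [0, 0, 0],
    [0, 0, 0]
  ],
  "xyz": [
    [0, 0, 0.02],
    [0, 0, 0],
    [0, 0, 0]
  ],
  "hand": [0, 0, 0]
}}

```text
t: 19.38
ee_pos: [576.0, -39.8, 114.9]
tool_rot: [-179.8, -0.1, -167.5]
force: [-9.0, -2.5, 3.6]
finger_gap: 0.272
gripper_force: 61.1
```

>>> {"api": "drive_tool", "payload": {
  "rotation": [
    [0, 0, 0],
    [0, 0, 0],
    [0, 0, 0]
  ],
  "xyz": [
    [0, 0, 0.02],
    [0, 0, 0],
    [0, 0, 0]
  ],
  "hand": [0, 0, 0]
}}

```text
t: 19.75
ee_pos: [576.2, -39.7, 114.5]
tool_rot: [-179.8, -0.0, -167.5]
force: [-10.7, -1.6, 6.2]
finger_gap: 0.273
gripper_force: 61.5
```

>>> {"api": "drive_tool", "payload": {
  "rotation": [
    [0, 0, 0],
    [0, 0, 0],
    [0, 0, 0]
  ],
  "xyz": [
    [0, 0, 0.02],
    [0, 0, 0],
    [0, 0, 0]
  ],
  "hand": [0, 0, 0]
}}

```text
t: 20.12
ee_pos: [576.3, -39.8, 113.9]
tool_rot: [-179.7, -0.0, -167.5]
force: [-10.3, -2.2, 9.6]
finger_gap: 0.267
gripper_force: 61.9
```

```bash
python3 g.py w7.png
```

```text
{'t': 20.18, 'ee_pos': [576.3, -39.8, 113.9], 'tool_rot': [-179.74, -0.0, -167.54], 'force': [-10.9, -2.32, 9.42], 'wrist_torque': [-0.04, 1.63, 0.1], 'finger_gap': 0.27, 'gripper_force': 61.95}
TCP e,l,z 553.8144910059143 -164.29030830757063 113.90580621345697
arm top z 16861 [156.2 157.  158.  159.  159.7]
arm l 16861 [-176.  -173.8 -164.3 -154.6 -152.5]
arm pitch deg 1.0570209070092944
yaw err deg 0.022944718200030613 mid at plate -164.17840822289068
plate top z 0 
plate e 0 
plate l 0 
face e 261 [613.5 614.  614.8 616.8 618.5]
upturn e 0 
upturn z 0
```

>>> {"api": "drive_tool", "payload": {
  "rotation": [
    [0, 0, 0],
    [0, 0, 0],
    [0, 0, 0]
  ],
  "xyz": [
    [0, 0, 0.02],
    [0, 0, 0],
    [0, 0, 0]
  ],
  "hand": [0, 0, 0]
}}

```text
t: 20.55
ee_pos: [576.2, -39.9, 113.1]
tool_rot: [-179.7, -0.0, -167.5]
force: [-12.3, -2.2, 10.3]
finger_gap: 0.272
gripper_force: 62.3
```

>>> {"api": "drive_tool", "payload": {
  "rotation": [
    [0, 0, 0],
    [0, 0, 0],
    [0, 0, 0]
  ],
  "xyz": [
    [0.02, 0, -0.02],
    [0.02, 0, -0.03],
    [0, 0, 0]
  ],
  "hand": [0, 0, 0]
}}

```text
t: 20.92
ee_pos: [575.0, -40.0, 113.8]
tool_rot: [-179.8, 0.0, -167.5]
force: [-3.9, -0.5, -3.5]
finger_gap: 0.273
gripper_force: 60.4
```

```bash
python3 g.py w8.png | head -6; python3 - <<'E'
from h import *
# face-plane heights: look for slot/plate edges in newest wrist picture
im=cv2.imread('pics/w8.png'); cp=np.load('pics/w8_cam.npy',allow_pickle=True).item()
fx,fy,yaw=np.load('pics/face.npy')
sc=snap('scene','s8.png')[0]
c=cv2.imread('pics/s8.png')[160:280,210:350]; cv2.imwrite('pics/c8.png',np.hstack([cv2.resize(im,(420,315)),cv2.resize(c,(367,315),interpolation=cv2.INTER_CUBIC)]))
E
```

```text
{'t': 20.98, 'ee_pos': [574.95, -39.97, 113.75], 'tool_rot': [-179.78, 0.01, -167.53], 'force': [-3.27, -0.69, -2.42], 'wrist_torque': [-0.11, 0.8, -0.0], 'finger_gap': 0.27, 'gripper_force': 60.4}
TCP e,l,z 552.5078612358452 -164.18752961063302 113.78926121756768
arm top z 16828 [155.7 156.6 157.6 158.7 159.5]
arm l 16828 [-175.9 -173.7 -164.2 -154.5 -152.4]
arm pitch deg 1.2705914459119179
yaw err deg -0.010320427385929231 mid at plate -164.1286248458177
```

View pics/c8.png

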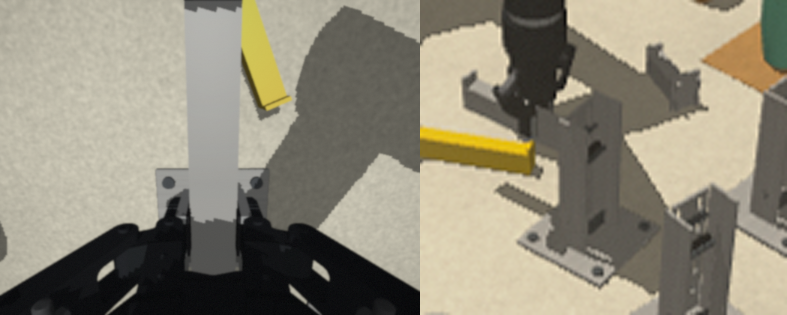

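The plate end has stopped at z of about 126.3 and didn't move as the push rose to about 15 N. The measured slot edges put home at 126 to 127, and the earlier jump near 129 was the catch, so it is on the hard stop. I'll release, back off upwards and verify.

>>> {"api": "drive_tool", "payload": {
  "rotation": [
    [0, 0, 0],
    [0, 0, 0],
    [0, 0, 0],
    [0, 0, 0],
    [0, 0, 0],
    [0, 0, 0],
    [0, 0, 0]
  ],
  "xyz": [
    [0, 0, 0],
    [0, 0, 0],
    [0, 0, 0],
    [0, 0, 0],
    [0, 0, 0],
    [0, 0, 0],
    [0, 0, 0]
  ],
  "hand": [0.3, 0.5, 0.7, 0.9, 1, 1, 1]
}}

```text
t: 21.9
ee_pos: [574.8, -40.1, 113.8]
tool_rot: [-179.8, -0.0, -167.5]
force: [0.3, -0.3, -0.8]
finger_gap: 0.997
gripper_force: 0.0
```

>>> {"api": "drive_tool", "payload": {
  "rotation": [
    [0, 0, 0],
    [0, 0, 0],
    [0, 0, 0],
    [0, 0, 0],
    [0, 0, 0],
    [0, 0, 0],
    [0, 0, 0],
    [0, 0, 0]
  ],
  "xyz": [
    [0, 0, -0.1],
    [0, 0, -0.3],
    [0, 0, -0.6],
    [0, 0, -0.8],
    [0.2, 0, -0.8],
    [0.4, 0, -0.4],
    [0, 0, 0],
    [0, 0, 0]
  ],
  "hand": [1, 1, 1, 1, 1, 1, 1, 1]
}}

```text
t: 22.9
ee_pos: [545.6, -45.9, 263.6]
tool_rot: [-179.8, 0.0, -167.5]
force: [-0.5, 0.4, -0.2]
finger_gap: 1.002
gripper_force: 0.0
```

>>> {"api": "drive_tool", "payload": {
  "rotation": [
    [0, 0, 0],
    [0, 0, 0],
    [0, 0, 0]
  ],
  "xyz": [
    [0, 0, 0],
    [0, 0, 0],
    [0, 0, 0]
  ],
  "hand": [1, 1, 1]
}}

```text
t: 23.28
ee_pos: [545.3, -45.8, 263.2]
tool_rot: [-179.8, -0.1, -167.5]
force: [-0.3, -1.1, -0.7]
finger_gap: 0.996
gripper_force: 0.0
```

```bash
cat > v.py <<'E'
from h import *
import sys
s,cp,im,d,P,ok,uu,vv=face(sys.argv[1]); rep()
fx,fy,yaw=np.load('pics/face.npy'); a=np.radians(yaw); e=np.array([np.cos(a),np.sin(a)]); l=np.array([-e[1],e[0]]); E=P[:,:2]@e-614.66; L=P[:,:2]@l+164.6; Z=P[:,2]
def rng(n,m,f): print(n,m.sum(),np.round(np.percentile(f[m],[1,10,50,90,99]),1) if m.sum()>5 else '')
arm=ok&(abs(L)<14)&(E<-8)&(E>-164)&(abs(Z-160)<8); k=np.polyfit(E[arm],Z[arm],1); print('arm pitch',np.degrees(np.arctan(k[0])),'z origin',k[1]-34, 'arm E range',E[arm].min(),E[arm].max())
bs=np.arange(E[arm].min()+5,E[arm].max()-5,5); mid=[np.percentile(L[arm][abs(E[arm]-q)<3],[2,98]).mean() for q in bs]; kk=np.polyfit(bs,mid,1); print('yaw err',np.degrees(np.arctan(kk[0])),'l at plate',kk[1])
pl=ok&(abs(L)<24)&(abs(E)<12)&(abs(Z-186)<6); rng('plate top z',pl,Z); rng('plate e',pl,E); rng('l',pl,L)
tu=ok&(abs(L)<14)&(E<-155)&(Z>163)&(Z<180); rng('upturn e',tu,E); rng('upturn z',tu,Z)
top=ok&(abs(L)<38)&(Z>196)&(Z<204)&(E>-5)&(E<45); rng('channel top z',top,Z)
for n in('long_bracket','flag'):
    for r in landmark_of('scene',n) if snapshot('scene') is not None else []: print(n,r['confidence'],np.round(r['centre'],1))
r=rectify(im,cp,(fx,fy),yaw,(-40,40),(90,200)); cv2.imwrite('pics/v.png',np.hstack([cv2.resize(im,(400,300)),cv2.resize(r,(300,412))[:300]]))
E
python3 v.py w9.png
```

```text
{'t': 23.32, 'ee_pos': [545.35, -45.87, 263.35], 'tool_rot': [-179.79, -0.04, -167.53], 'force': [0.67, 0.92, -0.08], 'wrist_torque': [0.04, 0.06, 0.05], 'finger_gap': 1.0, 'gripper_force': 0.0}
arm pitch 2.4369277480457683 z origin 126.30292299889092 arm E range -163.4730193572347 -8.043912002062712
yaw err 0.0012824342868425762 l at plate 0.8052336268510889
plate top z 767 [180.2 181.7 185.7 190.2 191.9]
plate e 767 [-7.5 -6.9 -3.9  0.3  0.9]
l 767 [-23.3 -18.4   0.6  18.7  23. ]
upturn e 196 [-172.  -171.9 -170.2 -168.4 -168.4]
upturn z 196 [163.3 164.3 165.  165.7 166.4]
channel top z 572 [196.  196.2 198.9 200.6 201.2]
long_bracket 0.97 [637.1 -30.4 126.6]
long_bracket 0.81 [372.7 -98.7  -4. ]
long_bracket 0.27 [547.3 251.6   1.5]Traceback (most recent call last):
  File "v.py", line 12, in <module>
    for r in landmark_of('scene',n) if snapshot('scene') is not None else []: print(n,r['confidence'],np.round(r['centre'],1))
             ~~~~~~~~~~~^^^^^^^^^^^
ValueError: it knows: jar, long_bracket, pot, seat, short_bracket, tabs, tumbler, upright
```

```bash
python3 - <<'E'
from h import *
snap('scene','s9.png'); w=cv2.imread('pics/w9.png'); c=cv2.imread('pics/s9.png')[170:280,215:345]
for n,x in (('short_bracket',(545,254)),('jar',(732,-309)),('pot',(563,-478)),('tumbler',(551,454))):
    r=landmark_of('scene',n); print(n,x,np.round(r[0]['centre'],0) if r else None)
cv2.imwrite('pics/c9.png',np.hstack([cv2.resize(w,(420,315)),cv2.resize(c,(372,315),interpolation=cv2.INTER_CUBIC)]))
E
```

```text
short_bracket (545, 254) [543. 252.   2.]
jar (732, -309) [ 734. -309.   -3.]
pot (563, -478) [ 563. -478.    3.]
tumbler (551, 454) [551. 452.   1.]
```

View pics/c9.png

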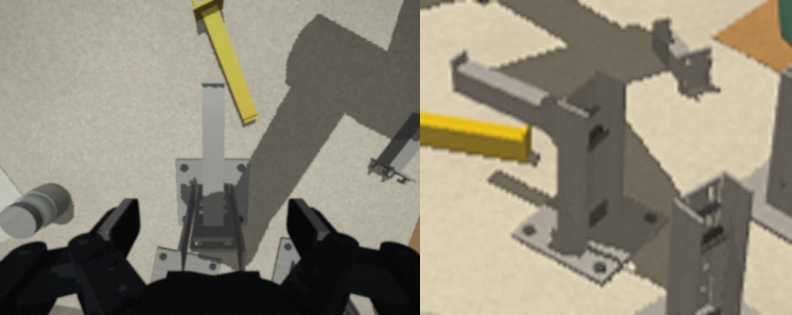

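The bracket hangs on the chosen upright with the hand clear (wrist view at (212,150), scene view at (520,100)). Its origin is at z of about 126.3, it is square in yaw and sags about 2.4 degrees (0.043 rad, limit 0.08). The other things are where they were.

```bash
python3 -c "
from cell import *
print(close_job())"
```

```text
the job is handed in; nothing more can be done
None
```

I fitted the long bracket into the top two slot rows, pressed it past the catch onto its stop, released it and handed the job in; it sags about 2.4° (limit about 4.6°), and I judged "fully home" from forces and measured heights, since the flag can't be read directly.

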